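# Drive the plug out of the bearing block

### The arm

A 7-joint arm with a two-finger parallel gripper is mounted at the origin on a cart in front of the work surface, level with it; the furniture and walls round the work are solid. World frame = base frame: x ahead of the robot, y to its left, z up, the work surface at z = 0. Lengths are in m, angles in rad, forces in N, time in s.
With the tool pointing down it reaches from about 0.4 to 0.85 m from the base axis. Payload 4.5 kg.
Tool frame: the origin (TCP) lies between the finger pads; the fingertips stand 14 mm ahead of it and the grasp point (between the pads) lies 5 mm behind it; z points along the fingers, y is the line along which they close (so a half turn about z gives the same grasp; the last joint's range is limited). The gripper opens to 85 mm and grips with 20 to 120 N. Pads are 22 mm wide; open, the fingers measure 114 mm over their backs; the gripper's body (76 mm by 85 mm) begins 54 mm behind the grasp point. The pads swing forward as they close: fully open they stand 13 mm farther back than shut.
Start: joints at [1.329, 0.689, -0.195, 1.565, 0.157, 0.902, -0.215], TCP at [0.17, -0.601, 0.245] pointing down, gripper open.
Joint ranges: [-3.01, 3.01], [-0.46, 2.08], [-1.47, 1.51], [0.13, 2.56], [-1, 4.14], [0.04, 2.09], [-2.66, 2.66]. Speed limits (rad/s): [2.57, 2.57, 3.14, 3.14, 3.14, 3.14, 3.14].

### API

Orientations are given as a 3x3 rotation matrix whose columns are the frame's x, y, z axes.
In Python, from workcell import ctrl gives the robot as it stands. The module is installed in compiled form; this text tells all that it offers.
- The arm moves only by the tool carry_out, never from a script. Its argument "plan" is a list of rows, each an object of numbers: "x", "y", "z": the shift along the tool's x, y, z in units of 0.1 m (1.0 is 0.1 m); "ax", "ay", "az": the turn, a rotation vector about the tool's x, y, z in units of 360 degrees (1.0 is 360 degrees). A call has 1 to 20 rows; each row is the pose to reach, as a shift and turn from the pose commanded when the call began, along the tool's axes at that moment, turning the shorter way round; what a row does not reach only later rows make up. A row lasts 1/12 s, in which the tool goes at most 41.7 mm and 7.16 degrees, less where a joint would pass 70% of its speed; a pose out of reach is approached as far as the arm can. A call with a number of a shift or a turn outside -1 to 1 is refused whole. A call with a gripper value outside its range is refused whole. "claw" is the finger opening in mm, from 0 to 85.4, set as the call begins (left out, the last holds). The fingers move at their own pace and stop on an object; "force" is the grip in N (left out, the last holds). Time passes only in rows, so rows that repeat a pose let the fingers close. It gives the time, the measured TCP pose, the force, the opening and the grip force at its end, in the units of the state.
- ctrl.state(): the state, without advancing time (a new reading comes with each control period).
- ctrl.grab_frame(name): name is "side" or "top"; returns a dict with "pixels" (420x560x3 uint8, red, green, blue), "intrinsics" (3x3 intrinsics, pixels), "k1" (the pictures are not rectified: a ray, as slopes to the right and down, at radius r is drawn at 1 + k1 r^2 times it, then the intrinsics apply), "origin" and "rotation" of the camera in the world. Camera axes: x right, y up, looking along -z (the intrinsics and any distortion apply to the point x, -y, -z); pixel columns grow to the right and rows downward; lengths in m; the calibration is good to about 2 mm. A picture is of the moment at which its call begins. There is no depth.
- ctrl.job_done(): hands the job in; it is judged then, once.
The state is a dict: "time_s": time; "joint_pos": joint angles; "joint_velocities": joint speeds; "joint_efforts": joint torques, N m; "ee_pos": TCP position; "orientation": TCP orientation; "contact_force": force on the tool from outside, world axes, zero at the start; "ft_torque": the same for the moment, N m; "grip_width": finger opening in m; "finger_force": force on a finger pad.
Only numpy, scipy, OpenCV 4.12 (cv2) and the standard library are available. Lean on these libraries where they do the work, as an engineer would, in place of code of your own. Each camera call takes 0.05 s, during which the arm holds its last target. There are 200 camera calls.

### The job

Take the slim drift from the wooden rack and, holding it, push it straight down into the bore of the aluminium bearing block from above, driving the steel plug out of the bottom so that it drops into the brass cup underneath. Let go with the slim drift standing in the bore, its collar resting on the block, and leave the thick drift in its rack.

Things in the scene. Friction and masses are not known exactly. Their poses are not given: they have to be found in the camera images.
- slim_drift_grip (a point): Centre of the slim drift's wooden grip (cylinder 22 mm dia, 52 high); z up the tool, 0.12 kg, loose. Below it a collar 39 mm dia, 6 thick (underside 32 mm below this point), then a steel shank 13 mm dia, its tip 80 mm below this point. Starts hanging upright by the collar in one of two holes of a fixed wooden rack (60 x 136 mm, top at z 64 mm); lift 60 mm to clear it.
- thick_drift_grip (a point): Centre of the grip of the thick drift, in the rack's other hole, 66 mm from the slim one: same build and heights, but grip 34 mm and shank 29 mm in diameter, too thick for the bore. Not needed; it stays there.
- bore_mouth (a point): Centre of the upper mouth of the vertical through bore (25.5 mm dia, 3 mm chamfer) in the fixed aluminium block, z up. Block 84 x 100 x 40 mm, flat top at this point, 95 mm above the bench, on a steel bridge over a brass cup. Two spring plungers 32 mm down the bore hold the plug. With its collar on the block the slim drift's grip centre is 32 mm above this point; that stroke frees the plug.
- plug_center (a point): Centre of the loose steel plug, a cylinder 24 mm dia, 20 mm long, in the bore, its top about 11 mm below the mouth. It gives way when pushed down with about 8 to 16 N, drags lightly for some 15 mm more, then falls into the cup (inner width 34 mm, floor about 80 mm below the mouth), where it may lie in any attitude.
Not all that is in view belongs to the job. Leave any blue, pink or purple look-alike of the part that bears slim_drift_grip alone.

How it is judged:
By the outcome, as a careful person would: the job done as asked, in the order asked, and still so for the second after the job is handed in, with the robot touching nothing.
It also fails if it takes over 38 s, if anything falls off the work surface, if the arm or the gripper's body presses on something with over 40 N, if the wrist force passes 120 N, or if a joint passes its speed limit or range.

## Working session

There is one attempt and no reset: what is moved stays moved. The work goes in short steps, Python scripts to look and compute and a tool call to move; the robot and the scene stay as the last step left them, time stands still between calls to the robot, and variables do not carry over. Pictures are saved under pics/ and viewed, at most 10 in all, crops included, and the job is handed in when it is done.

Besides the shell and the picture viewer there is one more tool, called in YAML: its name, and indented under it one key for each argument. carry_out: Moves the arm, as the interface text tells. Its arguments: {"type":"object","properties":{"plan":{"type":"array","items":{"type":"object","properties":{"x":{"type":"number"},"y":{"type":"number"},"z":{"type":"number"},"ax":{"type":"number"},"ay":{"type":"number"},"az":{"type":"number"}}}},"claw":{"type":"number"},"force":{"type":"number"}},"required":["plan"]}

```bash
mkdir -p pics; cat > h.py <<'E'
import numpy as np, cv2
from workcell import ctrl
def grab(n,f=None):
    d=ctrl.grab_frame(n)
    if f: cv2.imwrite('pics/'+f,cv2.cvtColor(d['pixels'],cv2.COLOR_RGB2BGR))
    return d
def ray(d,u,v):
    K=np.array(d['intrinsics']);p=cv2.undistortPoints(np.array([[[u,v]]],float),K,np.array([d['k1'],0,0,0.]))[0,0]
    return np.array(d['origin']),np.array(d['rotation'])@np.array([p[0],-p[1],-1])
def onz(d,u,v,z):
    o,r=ray(d,u,v);return o+r*(z-o[2])/r[2]
def proj(d,P):
    c=np.array(d['rotation']).T@(np.array(P)-d['origin']);s=np.array([c[0],-c[1]])/-c[2]
    s=s*(1+d['k1']*(s@s));return np.array(d['intrinsics'])[:2,:2]@s+np.array(d['intrinsics'])[:2,2]
E
python3 - <<'E'
from h import *
for n in('side','top'):
    d=grab(n,n+'0.png');print(n,d['origin'],d['rotation'],d['intrinsics'],d['k1'])
s=ctrl.state();print(s)
E
```

```text
side [0.49475743 0.96110144 0.5332829 ] [[-0.9998482   0.01677573  0.00470758]
 [-0.00403007 -0.48551713  0.87421787]
 [ 0.01695126  0.87406618  0.48551103]] [[463.79517908   0.         285.27545398]
 [  0.         463.79517908 206.49823438]
 [  0.           0.           1.        ]] 0.0396859250874631
top [0.35895428 0.16528748 0.91788693] [[-0.02616777  0.98732349 -0.15654894]
 [-0.99954463 -0.02819587 -0.01074803]
 [-0.01502581  0.1561964   0.98761172]] [[516.6118469    0.         282.69245833]
 [  0.         516.6118469  207.33684436]
 [  0.           0.           1.        ]] -0.18340798691905336
{'time_s': 0.1, 'joint_pos': array([ 1.32880777,  0.68988595, -0.19451749,  1.56624081,  0.15727099,
        0.90250323, -0.21511016]), 'joint_velocities': array([ 0.00060709, -0.00166299, -0.00182869, -0.0030457 ,  0.0004144 ,
        0.00099263,  0.00115695]), 'joint_efforts': array([-3.76710581e-03, -5.40602052e+01, -1.27153695e+00, -1.58985794e+01,
        9.38355457e-03,  4.41258395e-03,  3.20477955e-05]), 'ee_pos': array([ 0.17000218, -0.60085263,  0.24457278]), 'orientation': array([[ 9.62198142e-01,  2.72349843e-01, -5.46476712e-04],
       [ 2.72350372e-01, -9.62196888e-01,  1.55695781e-03],
       [-1.01780977e-04, -1.64693505e-03, -9.99998639e-01]]), 'contact_force': array([-0.63709878,  0.73175859,  0.29036911]), 'ft_torque': array([-0.02063329, -0.01098136,  0.03333037]), 'finger_force': 0.0, 'grip_width': 0.08523052014380841}
```

View pics/side0.png

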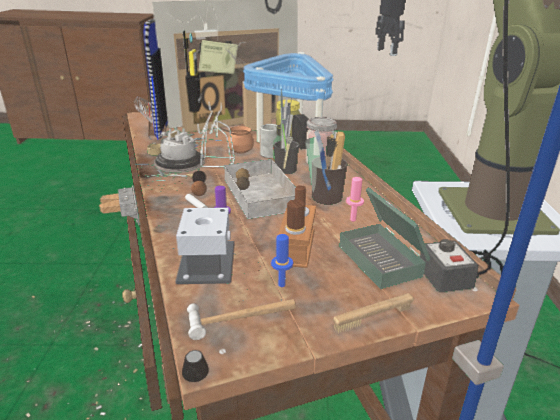

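View pics/top0.png

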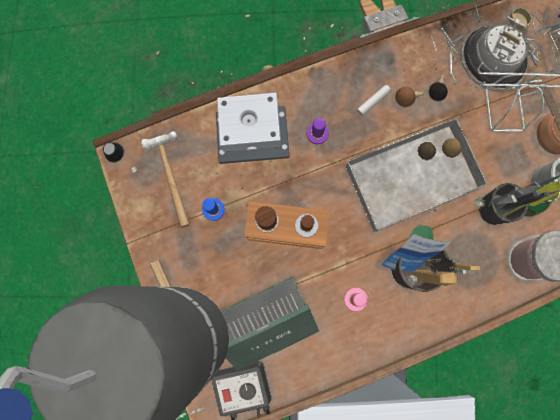

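The side view has the block bore at about (205,212), the near thick brown drift at (296,215), and the far slim one at (301,195). The top view has the bore at (249,119), a fat brown grip at (266,217), and a thin brown grip with its collar showing at (307,222).

Candidates in the top view: brown thin (307,222), brown fat (266,217), blue (212,208), purple (318,130), pink (357,299). I choose (307,222), and will check it in one crop.

```bash
python3 - <<'E'
from h import *
t=cv2.imread('pics/top0.png');s=cv2.imread('pics/side0.png')
a=cv2.resize(t[80:260,200:340],None,fx=3,fy=3,interpolation=cv2.INTER_CUBIC)
b=cv2.resize(s[170:290,160:325],(380,540*120*380//(165*540)),interpolation=cv2.INTER_CUBIC)
c=np.zeros((540,800,3),np.uint8);c[:,:420]=a;c[:b.shape[0],420:]=b
cv2.imwrite('pics/crop0.png',c)
d=grab('top')
for z,u,v in((.122,307,222),(.07,307,226),(.122,266,217),(.095,249,119)): print(onz(d,u,v,z))
E
```

```text
[0.46099241 0.13682108 0.122     ]
[0.46099914 0.13518087 0.07      ]
[0.470632   0.20032128 0.122     ]
[0.6403074  0.22658536 0.095     ]
```

View pics/crop0.png

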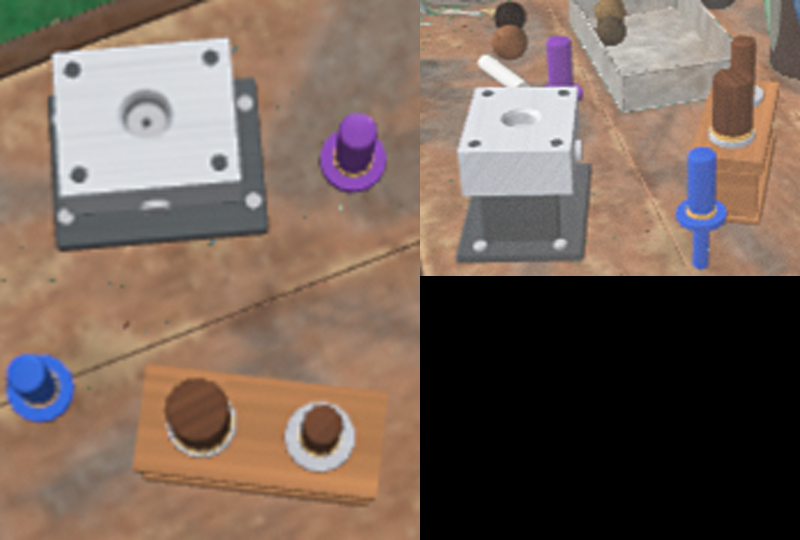

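The crop confirms it. The right-hand drift in the rack is the slim one: its grip top is at about (306.8,221) and its collar at (306.5,225.5). The left one is thick. The bore mouth is at (249,118).

```bash
cat >> h.py <<'E'
from scipy.spatial.transform import Rotation as Ro
def down(deg): # tool y at angle deg in world, z down
    a=np.radians(deg);y=np.array([np.cos(a),np.sin(a),0]);z=np.array([0,0,-1.]);return np.c_[np.cross(y,z),y,z]
def chain(wps,R=None,p=None):
    s=ctrl.state();R=np.array(s['orientation']) if R is None else R;p=np.array(s['ee_pos']) if p is None else p
    for *q,deg in wps:
        T=down(deg);sh=R.T@(np.array(q)-p)*10;rv=Ro.from_matrix(R.T@T).as_rotvec()/2/np.pi
        print(q,deg,'->',sh.round(3),rv.round(4));R,p=T,np.array(q)
E
python3 - <<'E'
from h import *
t=grab('top');s=grab('side')
# refine slim and bore: top collar/grip; side-view prediction of the points
for n,u,v,z in(('grip',306.8,221.1,.122),('collar',306.5,225.3,.07),('bore',248.9,117.8,.095),('thick',265.5,216.8,.122)):
    P=onz(t,u,v,z);print(n,P.round(4),'side px',proj(s,P).round(1))
g=s['pixels'].astype(int)
r,gg,b=g[...,0],g[...,1],g[...,2]
m=((r<120)&(r-b>25)&(r>35)).astype(np.uint8);m[:170]=0;m[240:]=0;m[:,:280]=0;m[:,320:]=0
n,l,st,c=cv2.connectedComponentsWithStats(m)
print([(st[i].tolist(),c[i].round(1)) for i in range(1,n) if st[i,4]>20])
w=(g.min(2)>150).astype(np.uint8);w[:195]=0;w[250:]=0;w[:,:170]=0;w[:,240:]=0
cs,h=cv2.findContours(w,cv2.RETR_CCOMP,cv2.CHAIN_APPROX_NONE)
print([(cv2.boundingRect(k)) for k in cs if len(k)>20])
W=[]
for i in range(1,10):
    f=i/9;a=np.radians(-74.2+90.7*f);rr=.62-.12*min(1,2*f)
    W.append((round(rr*np.cos(a),3),round(rr*np.sin(a),3),round(min(.38,.245+.06*i),3),round(-74.2+65.6*f,1)))
chain(W)
E
```

```text
grip [0.4624 0.1371 0.122 ] side px [299.7 186.3]
collar [0.4622 0.136  0.07  ] side px [299.  208.9]
bore [0.6424 0.2267 0.095 ] side px [202.6 219.6]
thick [0.471  0.2011 0.122 ] side px [295.9 201.6]
[([287, 189, 19, 40, 440], array([296.6, 213. ]))]
[(234, 195, 6, 10), (176, 195, 53, 55)]
[np.float64(0.259), np.float64(-0.534), 0.305] -66.9 -> [ 1.038 -0.404 -0.601] [-0.0001  0.     -0.0203]
[np.float64(0.333), np.float64(-0.459), 0.365] -59.6 -> [ 0.975 -0.4   -0.6  ] [ 0.      0.     -0.0203]
[np.float64(0.389), np.float64(-0.375), 0.38] -52.3 -> [ 0.908 -0.441 -0.15 ] [ 0.      0.     -0.0203]
[np.float64(0.426), np.float64(-0.286), 0.38] -45.0 -> [ 0.837 -0.478  0.   ] [ 0.      0.     -0.0203]
[np.float64(0.457), np.float64(-0.202), 0.38] -37.8 -> [ 0.813 -0.375  0.   ] [ 0.    0.   -0.02]
[np.float64(0.486), np.float64(-0.119), 0.38] -30.5 -> [ 0.834 -0.28   0.   ] [ 0.      0.     -0.0203]
[np.float64(0.499), np.float64(-0.032), 0.38] -23.2 -> [ 0.816 -0.33   0.   ] [ 0.      0.     -0.0203]
[np.float64(0.497), np.float64(0.056), 0.38] -15.9 -> [ 0.801 -0.365  0.   ] [ 0.      0.     -0.0203]
[np.float64(0.479), np.float64(0.142), 0.38] -8.6 -> [ 0.778 -0.409  0.   ] [ 0.      0.     -0.0203]
```

carry_out:
  plan:
    - {"z": -0.6}
    - {"z": -1.0}
    - {"z": -1.0}
    - {"x": 0.5, "y": -0.2, "z": -1.0, "az": -0.01}
    - {"x": 1.0, "y": -0.4, "z": -1.0, "az": -0.02}
    - {"x": 1.0, "y": -0.4, "z": -1.0, "az": -0.02}
    - {"x": 1.0, "y": -0.4, "z": -1.0, "az": -0.02}
  claw: 55
  force: 80

```text
validation failed for argument at $.pl...
```

carry_out:
  plan:
    - {"x": 0.4, "y": -0.2, "z": -0.1, "az": -0.01}
    - {"x": 0.7, "y": -0.3, "z": -0.3, "az": -0.02}
    - {"x": 1.0, "y": -0.4, "z": -0.3, "az": -0.02}
    - {"x": 1.0, "y": -0.4, "z": -0.3, "az": -0.02}

```text
validation failed for argument at $.pl...
```

carry_out:
  plan:
    - {"x": 0.4, "y": -0.2, "az": -0.01}
    - {"x": 0.7, "y": -0.35, "az": -0.02}
    - {"x": 0.9, "y": -0.45, "az": -0.02}
    - {"x": 0.9, "y": -0.45, "az": -0.02}

```text
validation failed for argument at $.pl...
```

```bash
python3 - <<'E'
from h import *
s=ctrl.state()
for k in('time_s','joint_pos','ee_pos','orientation','contact_force'):print(k,np.round(s[k],3).tolist())
E
```

```text
time_s 0.25
joint_pos [1.329, 0.69, -0.195, 1.566, 0.157, 0.903, -0.215]
ee_pos [0.17, -0.601, 0.245]
orientation [[0.962, 0.272, -0.0], [0.272, -0.962, 0.001], [-0.0, -0.001, -1.0]]
contact_force [-0.311, -0.055, -0.562]
```

The moves were refused at validation, and the clock and pose haven't changed. I'll send one again with every field filled in.

carry_out:
  plan:
    - {"x": 0, "y": 0, "z": -0.6, "ax": 0, "ay": 0, "az": 0}
    - {"x": 0, "y": 0, "z": -1.0, "ax": 0, "ay": 0, "az": 0}
    - {"x": 0.5, "y": -0.2, "z": -1.0, "ax": 0, "ay": 0, "az": -0.01}
    - {"x": 1.0, "y": -0.4, "z": -1.0, "ax": 0, "ay": 0, "az": -0.02}
    - {"x": 1.0, "y": -0.4, "z": -1.0, "ax": 0, "ay": 0, "az": -0.02}
    - {"x": 1.0, "y": -0.4, "z": -1.0, "ax": 0, "ay": 0, "az": -0.02}
  claw: 55
  force: 80

```text
time_s: 0.75
ee_pos: [0.2632, -0.5307, 0.3465]
orientation: [[0.916, 0.401, 0.006], [0.401, -0.916, 0.002], [0.006, 0.001, -1.0]]
contact_force: [0.5, -0.1, 0.3]
grip_width: 0.0553
finger_force: 0.0
```

carry_out:
  plan:
    - {"x": 0.4, "y": -0.2, "z": -0.1, "ax": 0, "ay": 0, "az": -0.01}
    - {"x": 0.7, "y": -0.3, "z": -0.3, "ax": 0, "ay": 0, "az": -0.02}
    - {"x": 1.0, "y": -0.4, "z": -0.3, "ax": 0, "ay": 0, "az": -0.02}
    - {"x": 1.0, "y": -0.4, "z": -0.3, "ax": 0, "ay": 0, "az": -0.02}

```text
time_s: 1.08
ee_pos: [0.3392, -0.4541, 0.3768]
orientation: [[0.858, 0.513, 0.007], [0.513, -0.858, 0.002], [0.007, 0.002, -1.0]]
contact_force: [1.0, 1.3, 0.3]
grip_width: 0.055
finger_force: 0.0
```

carry_out:
  plan:
    - {"x": 0.4, "y": -0.2, "z": 0, "ax": 0, "ay": 0, "az": -0.01}
    - {"x": 0.7, "y": -0.35, "z": 0, "ax": 0, "ay": 0, "az": -0.02}
    - {"x": 0.9, "y": -0.45, "z": 0, "ax": 0, "ay": 0, "az": -0.02}
    - {"x": 0.9, "y": -0.45, "z": 0, "ax": 0, "ay": 0, "az": -0.02}

```text
time_s: 1.42
ee_pos: [0.3908, -0.37, 0.3755]
orientation: [[0.788, 0.615, 0.002], [0.615, -0.788, 0.003], [0.004, -0.001, -1.0]]
contact_force: [-0.1, 0.4, 0.3]
grip_width: 0.0551
finger_force: 0.0
```

```bash
python3 - <<'E'
from h import *
s=ctrl.state()
for k in('time_s','joint_pos','ee_pos','orientation','contact_force'):print(k,np.round(s[k],3).tolist())
E
```

```text
time_s 1.417
joint_pos [0.898, 0.443, -0.351, 1.63, 0.162, 1.098, -0.404]
ee_pos [0.391, -0.37, 0.375]
orientation [[0.788, 0.615, 0.002], [0.615, -0.788, 0.003], [0.004, -0.001, -1.0]]
contact_force [-0.088, 0.354, 0.348]
```

carry_out:
  plan:
    - {"x": 0.4, "y": -0.2, "z": 0, "ax": 0, "ay": 0, "az": -0.01}
    - {"x": 0.7, "y": -0.35, "z": 0, "ax": 0, "ay": 0, "az": -0.02}
    - {"x": 0.85, "y": -0.45, "z": 0, "ax": 0, "ay": 0, "az": -0.02}
    - {"x": 0.85, "y": -0.45, "z": 0, "ax": 0, "ay": 0, "az": -0.02}

```text
time_s: 1.75
ee_pos: [0.4292, -0.2836, 0.3754]
orientation: [[0.706, 0.708, 0.001], [0.708, -0.706, 0.003], [0.003, -0.001, -1.0]]
contact_force: [-0.7, 0.2, -0.2]
grip_width: 0.0548
finger_force: 0.0
```

carry_out:
  plan:
    - {"x": 0.4, "y": -0.2, "z": 0, "ax": 0, "ay": 0, "az": -0.01}
    - {"x": 0.7, "y": -0.3, "z": 0, "ax": 0, "ay": 0, "az": -0.02}
    - {"x": 0.8, "y": -0.35, "z": 0, "ax": 0, "ay": 0, "az": -0.02}
    - {"x": 0.8, "y": -0.35, "z": 0, "ax": 0, "ay": 0, "az": -0.02}

```text
time_s: 2.08
ee_pos: [0.4607, -0.2047, 0.3753]
orientation: [[0.615, 0.789, 0.001], [0.789, -0.615, 0.001], [0.001, -0.0, -1.0]]
contact_force: [0.0, -0.2, 0.3]
grip_width: 0.055
finger_force: 0.0
```

carry_out:
  plan:
    - {"x": 0.4, "y": -0.15, "z": 0, "ax": 0, "ay": 0, "az": -0.01}
    - {"x": 0.7, "y": -0.25, "z": 0, "ax": 0, "ay": 0, "az": -0.02}
    - {"x": 0.85, "y": -0.3, "z": 0, "ax": 0, "ay": 0, "az": -0.02}
    - {"x": 0.85, "y": -0.3, "z": 0, "ax": 0, "ay": 0, "az": -0.02}

```text
time_s: 2.42
ee_pos: [0.4896, -0.1195, 0.3753]
orientation: [[0.512, 0.859, 0.001], [0.859, -0.512, 0.001], [0.002, 0.0, -1.0]]
contact_force: [0.7, -0.9, -0.3]
grip_width: 0.0548
finger_force: 0.0
```

carry_out:
  plan:
    - {"x": 0.4, "y": -0.15, "z": 0, "ax": 0, "ay": 0, "az": -0.01}
    - {"x": 0.7, "y": -0.25, "z": 0, "ax": 0, "ay": 0, "az": -0.02}
    - {"x": 0.8, "y": -0.33, "z": 0, "ax": 0, "ay": 0, "az": -0.02}
    - {"x": 0.8, "y": -0.33, "z": 0, "ax": 0, "ay": 0, "az": -0.02}

```text
time_s: 2.75
ee_pos: [0.5015, -0.035, 0.3752]
orientation: [[0.401, 0.916, -0.0], [0.916, -0.401, 0.001], [0.0, -0.0, -1.0]]
contact_force: [-0.6, 0.5, 0.2]
grip_width: 0.0548
finger_force: 0.0
```

```bash
python3 - <<'E'
from h import *
s=ctrl.state()
for k in('time_s','joint_pos','ee_pos','orientation','contact_force'):print(k,np.round(s[k],3).tolist())
chain([(.48,.05,.33,-12),(.4625,.1368,.25,-8.6),(.4625,.1368,.16,-8.6)])
E
```

```text
time_s 2.75
joint_pos [0.339, 0.409, -0.541, 1.721, 0.234, 1.077, -0.691]
ee_pos [0.502, -0.035, 0.375]
orientation [[0.401, 0.916, -0.0], [0.916, -0.401, 0.001], [0.0, -0.0, -1.0]]
contact_force [-0.552, 0.504, 0.206]
[0.48, 0.05, 0.33] -12 -> [ 0.692 -0.538  0.453] [-0.0001 -0.0001 -0.0324]
[0.4625, 0.1368, 0.25] -8.6 -> [ 0.813 -0.352  0.8  ] [ 0.      0.     -0.0094]
[0.4625, 0.1368, 0.16] -8.6 -> [0.  0.  0.9] [0. 0. 0.]
```

carry_out:
  plan:
    - {"x": 0.35, "y": -0.27, "z": 0.2, "ax": 0, "ay": 0, "az": -0.015}
    - {"x": 0.69, "y": -0.54, "z": 0.45, "ax": 0, "ay": 0, "az": -0.032}
    - {"x": 0.69, "y": -0.54, "z": 0.45, "ax": 0, "ay": 0, "az": -0.032}
    - {"x": 0.69, "y": -0.54, "z": 0.45, "ax": 0, "ay": 0, "az": -0.032}

```text
time_s: 3.08
ee_pos: [0.4783, 0.0487, 0.3286]
orientation: [[0.211, 0.978, -0.004], [0.978, -0.211, -0.001], [-0.002, -0.004, -1.0]]
contact_force: [-0.1, -0.7, 0.3]
grip_width: 0.055
finger_force: 0.0
```

carry_out:
  plan:
    - {"x": 0.27, "y": -0.12, "z": 0.27, "ax": 0, "ay": 0, "az": -0.01}
    - {"x": 0.54, "y": -0.24, "z": 0.54, "ax": 0, "ay": 0, "az": -0.01}
    - {"x": 0.81, "y": -0.35, "z": 0.8, "ax": 0, "ay": 0, "az": -0.01}
    - {"x": 0.81, "y": -0.35, "z": 0.8, "ax": 0, "ay": 0, "az": -0.01}
    - {"x": 0.81, "y": -0.35, "z": 0.8, "ax": 0, "ay": 0, "az": -0.01}

```text
time_s: 3.5
ee_pos: [0.4635, 0.1334, 0.2492]
orientation: [[0.152, 0.988, -0.002], [0.988, -0.152, -0.003], [-0.003, -0.001, -1.0]]
contact_force: [-0.0, -1.2, -0.1]
grip_width: 0.0554
finger_force: 0.0
```

carry_out:
  plan:
    - {"x": 0, "y": 0, "z": 0.4, "ax": 0, "ay": 0, "az": 0}
    - {"x": 0, "y": 0, "z": 0.8, "ax": 0, "ay": 0, "az": 0}
    - {"x": 0, "y": 0, "z": 0.85, "ax": 0, "ay": 0, "az": 0}
    - {"x": 0, "y": 0, "z": 0.85, "ax": 0, "ay": 0, "az": 0}
    - {"x": 0, "y": 0, "z": 0.85, "ax": 0, "ay": 0, "az": 0}

```text
time_s: 3.92
ee_pos: [0.4647, 0.1338, 0.1666]
orientation: [[0.154, 0.988, 0.002], [0.988, -0.154, -0.001], [-0.0, 0.002, -1.0]]
contact_force: [-1.4, -0.2, 0.4]
grip_width: 0.055
finger_force: 0.0
```

```bash
python3 - <<'E'
from h import *
t=grab('top');d=grab('side')
a=cv2.cvtColor(np.hstack([t['pixels'][130:290,200:400],d['pixels'][110:270,200:400]]),cv2.COLOR_RGB2BGR)
cv2.imwrite('pics/app.png',cv2.resize(a,(800,320),interpolation=cv2.INTER_CUBIC))
s=ctrl.state()
for k in('time_s','joint_pos','ee_pos','orientation','contact_force'):print(k,np.round(s[k],3).tolist())
p=s['ee_pos'];print(proj(d,p),proj(t,p))
chain([(.4625,.1368,.093,-8.6)])
E
```

```text
time_s 4.017
joint_pos [-0.104, 0.664, -0.438, 2.056, 0.545, 0.531, -1.091]
ee_pos [0.465, 0.135, 0.167]
orientation [[0.153, 0.988, 0.004], [0.988, -0.153, 0.001], [0.001, 0.004, -1.0]]
contact_force [0.273, 0.349, -0.07]
[299.19358428 164.86824738] [309.14591344 215.3749113 ]
[0.4625, 0.1368, 0.093] -8.6 -> [ 0.013 -0.029  0.743] [ 0.0006 -0.0002 -0.0005]
```

View pics/app.png

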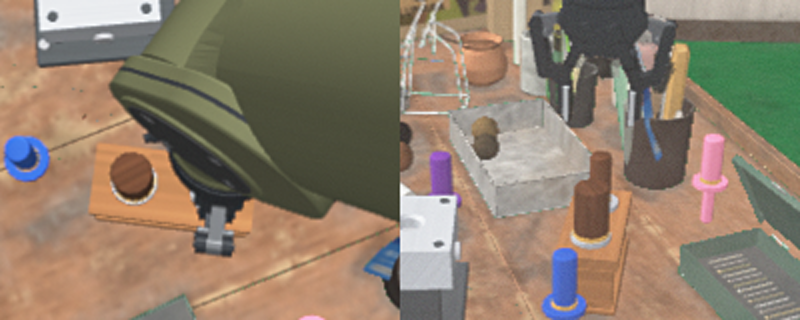

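The gripper is centred over the slim drift: in the side view the fingers straddle u≈300, with the drift at 300. Descending now.

carry_out:
  plan:
    - {"x": 0.01, "y": -0.02, "z": 0.2, "ax": 0, "ay": 0, "az": 0}
    - {"x": 0.01, "y": -0.03, "z": 0.4, "ax": 0, "ay": 0, "az": 0}
    - {"x": 0.01, "y": -0.03, "z": 0.6, "ax": 0, "ay": 0, "az": 0}
    - {"x": 0.01, "y": -0.03, "z": 0.74, "ax": 0, "ay": 0, "az": 0}
    - {"x": 0.01, "y": -0.03, "z": 0.74, "ax": 0, "ay": 0, "az": 0}
    - {"x": 0.01, "y": -0.03, "z": 0.74, "ax": 0, "ay": 0, "az": 0}

```text
time_s: 4.52
ee_pos: [0.4611, 0.1369, 0.0923]
orientation: [[0.151, 0.989, 0.002], [0.989, -0.151, 0.0], [0.0, 0.002, -1.0]]
contact_force: [0.7, -0.2, 0.1]
grip_width: 0.055
finger_force: 0.0
```

carry_out:
  plan:
    - {"x": 0, "y": 0, "z": 0, "ax": 0, "ay": 0, "az": 0}
    - {"x": 0, "y": 0, "z": 0, "ax": 0, "ay": 0, "az": 0}
    - {"x": 0, "y": 0, "z": 0, "ax": 0, "ay": 0, "az": 0}
    - {"x": 0, "y": 0, "z": 0, "ax": 0, "ay": 0, "az": 0}
    - {"x": 0, "y": 0, "z": 0, "ax": 0, "ay": 0, "az": 0}
    - {"x": 0, "y": 0, "z": 0, "ax": 0, "ay": 0, "az": 0}
    - {"x": 0, "y": 0, "z": 0, "ax": 0, "ay": 0, "az": 0}
    - {"x": 0, "y": 0, "z": 0, "ax": 0, "ay": 0, "az": 0}
  claw: 12
  force: 80

```text
time_s: 5.18
ee_pos: [0.4611, 0.1369, 0.0926]
orientation: [[0.151, 0.989, 0.003], [0.989, -0.151, 0.001], [0.001, 0.002, -1.0]]
contact_force: [-1.0, -0.6, 7.5]
grip_width: 0.0204
finger_force: 77.8
```

carry_out:
  plan:
    - {"x": 0, "y": 0, "z": -0.15, "ax": 0, "ay": 0, "az": 0}
    - {"x": 0, "y": 0, "z": -0.4, "ax": 0, "ay": 0, "az": 0}
    - {"x": 0, "y": 0, "z": -0.7, "ax": 0, "ay": 0, "az": 0}
    - {"x": 0, "y": 0, "z": -1.0, "ax": 0, "ay": 0, "az": 0}
    - {"x": 0, "y": 0, "z": -1.0, "ax": 0, "ay": 0, "az": 0}
    - {"x": 0, "y": 0, "z": -1.0, "ax": 0, "ay": 0, "az": 0}
    - {"x": 0, "y": 0, "z": -1.0, "ax": 0, "ay": 0, "az": 0}

```text
time_s: 5.77
ee_pos: [0.46, 0.1361, 0.1912]
orientation: [[0.151, 0.988, -0.0], [0.988, -0.151, -0.001], [-0.001, 0.0, -1.0]]
contact_force: [-0.4, 0.4, -1.6]
grip_width: 0.0202
finger_force: 78.3
```

```bash
python3 - <<'E'
from h import *
s=ctrl.state()
for k in('time_s','ee_pos','contact_force','ft_torque'):print(k,np.round(s[k],3).tolist())
chain([(.55,.18,.21,-8.6),(.64,.2257,.21,-8.6)])
E
```

```text
time_s 5.767
ee_pos [0.46, 0.136, 0.191]
contact_force [-0.38, 0.44, -1.571]
ft_torque [-0.013, 0.015, -0.014]
[0.55, 0.18, 0.21] -8.6 -> [ 0.57   0.824 -0.188] [ 0.      0.0001 -0.0003]
[0.64, 0.2257, 0.21] -8.6 -> [0.586 0.822 0.   ] [0. 0. 0.]
```

carry_out:
  plan:
    - {"x": 0.1, "y": 0.15, "z": -0.1, "ax": 0, "ay": 0, "az": 0}
    - {"x": 0.28, "y": 0.41, "z": -0.19, "ax": 0, "ay": 0, "az": 0}
    - {"x": 0.45, "y": 0.65, "z": -0.19, "ax": 0, "ay": 0, "az": 0}
    - {"x": 0.57, "y": 0.82, "z": -0.19, "ax": 0, "ay": 0, "az": 0}
    - {"x": 0.57, "y": 0.82, "z": -0.19, "ax": 0, "ay": 0, "az": 0}

```text
time_s: 6.18
ee_pos: [0.5531, 0.1829, 0.2089]
orientation: [[0.151, 0.989, 0.002], [0.989, -0.151, 0.003], [0.003, 0.002, -1.0]]
contact_force: [0.6, 0.5, -0.9]
grip_width: 0.0203
finger_force: 78.4
```

carry_out:
  plan:
    - {"x": 0.15, "y": 0.21, "z": 0, "ax": 0, "ay": 0, "az": 0}
    - {"x": 0.3, "y": 0.42, "z": 0, "ax": 0, "ay": 0, "az": 0}
    - {"x": 0.5, "y": 0.68, "z": 0, "ax": 0, "ay": 0, "az": 0}
    - {"x": 0.59, "y": 0.82, "z": 0, "ax": 0, "ay": 0, "az": 0}
    - {"x": 0.59, "y": 0.82, "z": 0, "ax": 0, "ay": 0, "az": 0}
    - {"x": 0.59, "y": 0.82, "z": 0, "ax": 0, "ay": 0, "az": 0}
    - {"x": 0.59, "y": 0.82, "z": 0, "ax": 0, "ay": 0, "az": 0}

```text
time_s: 6.77
ee_pos: [0.6381, 0.2258, 0.2086]
orientation: [[0.15, 0.989, -0.003], [0.989, -0.15, -0.002], [-0.003, -0.003, -1.0]]
contact_force: [-1.2, 0.5, -1.5]
grip_width: 0.0198
finger_force: 78.5
```

```bash
python3 - <<'E'
from h import *
t=grab('top');d=grab('side')
a=cv2.cvtColor(np.hstack([t['pixels'][60:220,180:320],d['pixels'][120:280,140:280]]),cv2.COLOR_RGB2BGR)
cv2.imwrite('pics/ins.png',cv2.resize(a,(800,457),interpolation=cv2.INTER_CUBIC))
s=ctrl.state()
for k in('time_s','ee_pos','orientation','contact_force'):print(k,np.round(s[k],3).tolist())
p=np.array(s['ee_pos'])
for h in(.005,-.027,-.075):
  q=p+[0,0,h];print(proj(d,q).round(1),((proj(d,q)-[140,120])*800/280).round(0))
E
```

```text
time_s 6.867
ee_pos [0.639, 0.226, 0.21]
orientation [[0.15, 0.989, -0.002], [0.989, -0.15, -0.002], [-0.002, -0.002, -1.0]]
contact_force [-0.35, -0.917, -1.047]
[200.  159.4] [172. 112.]
[201.4 176.3] [175. 161.]
[203.3 200.4] [181. 230.]
```

View pics/ins.png

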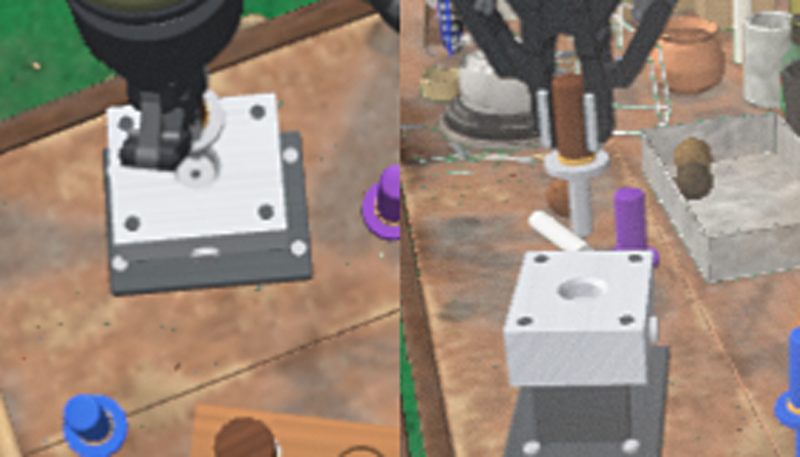

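In the side view the drift hangs upright with its tip at (203,201), as predicted. The bore mouth is at (203.7,221.5) in the side view and (249,118.8) in the top view, so I aim at about (0.6405, 0.228).

carry_out:
  plan:
    - {"x": 0.02, "y": 0.01, "z": 0.0, "ax": 0, "ay": 0, "az": 0}
    - {"x": 0.02, "y": 0.01, "z": 0.15, "ax": 0, "ay": 0, "az": 0}
    - {"x": 0.02, "y": 0.01, "z": 0.28, "ax": 0, "ay": 0, "az": 0}
    - {"x": 0.02, "y": 0.01, "z": 0.36, "ax": 0, "ay": 0, "az": 0}
    - {"x": 0.02, "y": 0.01, "z": 0.42, "ax": 0, "ay": 0, "az": 0}
    - {"x": 0.02, "y": 0.01, "z": 0.44, "ax": 0, "ay": 0, "az": 0}
    - {"x": 0.02, "y": 0.01, "z": 0.44, "ax": 0, "ay": 0, "az": 0}

```text
time_s: 7.45
ee_pos: [0.6408, 0.2283, 0.1656]
orientation: [[0.151, 0.989, -0.001], [0.989, -0.151, -0.001], [-0.001, -0.001, -1.0]]
contact_force: [0.2, 0.1, -0.7]
grip_width: 0.0203
finger_force: 78.5
```

```bash
python3 - <<'E'
from h import *
t=grab('top');d=grab('side')
a=cv2.cvtColor(np.hstack([t['pixels'][60:220,180:320],d['pixels'][120:280,140:280]]),cv2.COLOR_RGB2BGR)
cv2.imwrite('pics/ins2.png',cv2.resize(a,(800,457),interpolation=cv2.INTER_CUBIC))
s=ctrl.state()
for k in('time_s','ee_pos','orientation','contact_force','ft_torque'):print(k,np.round(s[k],3).tolist())
E
```

```text
time_s 7.55
ee_pos [0.641, 0.229, 0.167]
orientation [[0.151, 0.989, 0.001], [0.989, -0.151, 0.0], [0.0, 0.001, -1.0]]
contact_force [-0.343, -0.234, -0.408]
ft_torque [0.047, 0.01, -0.058]
```

View pics/ins2.png

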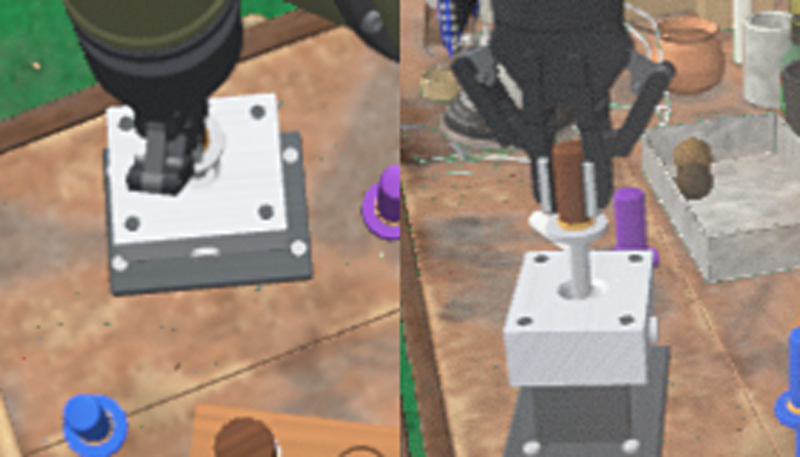

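The tip has entered the bore, near its centre (shank u≈203, mouth u≈203.7), and there is no contact force. I push down next.

carry_out:
  plan:
    - {"x": 0, "y": 0, "z": 0.03, "ax": 0, "ay": 0, "az": 0}
    - {"x": 0, "y": 0, "z": 0.06, "ax": 0, "ay": 0, "az": 0}
    - {"x": 0, "y": 0, "z": 0.09, "ax": 0, "ay": 0, "az": 0}
    - {"x": 0, "y": 0, "z": 0.12, "ax": 0, "ay": 0, "az": 0}
    - {"x": 0, "y": 0, "z": 0.15, "ax": 0, "ay": 0, "az": 0}
    - {"x": 0, "y": 0, "z": 0.18, "ax": 0, "ay": 0, "az": 0}

```text
time_s: 8.05
ee_pos: [0.643, 0.229, 0.1518]
orientation: [[0.152, 0.988, 0.005], [0.988, -0.152, 0.001], [0.002, 0.005, -1.0]]
contact_force: [-0.9, -2.4, 14.9]
grip_width: 0.0201
finger_force: 80.1
```

carry_out:
  plan:
    - {"x": 0, "y": 0, "z": 0.03, "ax": 0, "ay": 0, "az": 0}
    - {"x": 0, "y": 0, "z": 0.06, "ax": 0, "ay": 0, "az": 0}
    - {"x": 0, "y": 0, "z": 0.09, "ax": 0, "ay": 0, "az": 0}
    - {"x": 0, "y": 0, "z": 0.12, "ax": 0, "ay": 0, "az": 0}
    - {"x": 0, "y": 0, "z": 0.15, "ax": 0, "ay": 0, "az": 0}
    - {"x": 0, "y": 0, "z": 0.18, "ax": 0, "ay": 0, "az": 0}

```text
time_s: 8.55
ee_pos: [0.6409, 0.2284, 0.1297]
orientation: [[0.151, 0.989, -0.001], [0.989, -0.151, -0.0], [-0.0, -0.0, -1.0]]
contact_force: [0.1, 0.3, -0.9]
grip_width: 0.0204
finger_force: 78.6
```

carry_out:
  plan:
    - {"x": 0, "y": 0, "z": 0.02, "ax": 0, "ay": 0, "az": 0}
    - {"x": 0, "y": 0, "z": 0.04, "ax": 0, "ay": 0, "az": 0}
    - {"x": 0, "y": 0, "z": 0.055, "ax": 0, "ay": 0, "az": 0}
    - {"x": 0, "y": 0, "z": 0.065, "ax": 0, "ay": 0, "az": 0}
    - {"x": 0, "y": 0, "z": 0.065, "ax": 0, "ay": 0, "az": 0}
    - {"x": 0, "y": 0, "z": 0.065, "ax": 0, "ay": 0, "az": 0}

```text
time_s: 9.05
ee_pos: [0.6411, 0.2285, 0.1238]
orientation: [[0.151, 0.989, -0.0], [0.989, -0.151, -0.0], [-0.0, -0.0, -1.0]]
contact_force: [-1.0, 0.6, -0.6]
grip_width: 0.0203
finger_force: 78.9
```

carry_out:
  plan:
    - {"x": 0, "y": 0, "z": 0.01, "ax": 0, "ay": 0, "az": 0}
    - {"x": 0, "y": 0, "z": 0.02, "ax": 0, "ay": 0, "az": 0}
    - {"x": 0, "y": 0, "z": 0.02, "ax": 0, "ay": 0, "az": 0}
    - {"x": 0, "y": 0, "z": 0.02, "ax": 0, "ay": 0, "az": 0}

```text
time_s: 9.38
ee_pos: [0.6411, 0.2285, 0.1237]
orientation: [[0.151, 0.989, 0.001], [0.989, -0.151, -0.0], [-0.0, 0.001, -1.0]]
contact_force: [-4.3, -2.0, 11.7]
grip_width: 0.0205
finger_force: 79.9
```

The collar is seated: 12 N at z = 0.1237, and the expected height was 0.1236. I let go slowly and retreat straight up.

carry_out:
  plan:
    - {"x": 0, "y": 0, "z": -0.01, "ax": 0, "ay": 0, "az": 0}
    - {"x": 0, "y": 0, "z": -0.01, "ax": 0, "ay": 0, "az": 0}
    - {"x": 0, "y": 0, "z": -0.01, "ax": 0, "ay": 0, "az": 0}
    - {"x": 0, "y": 0, "z": -0.01, "ax": 0, "ay": 0, "az": 0}
    - {"x": 0, "y": 0, "z": -0.01, "ax": 0, "ay": 0, "az": 0}
    - {"x": 0, "y": 0, "z": -0.01, "ax": 0, "ay": 0, "az": 0}
  claw: 60

```text
time_s: 9.88
ee_pos: [0.6411, 0.2285, 0.1225]
orientation: [[0.151, 0.989, -0.0], [0.989, -0.151, -0.0], [-0.0, -0.0, -1.0]]
contact_force: [0.2, 0.3, 0.1]
grip_width: 0.0599
finger_force: 0.0
```

carry_out:
  plan:
    - {"x": 0, "y": 0, "z": -0.1, "ax": 0, "ay": 0, "az": 0}
    - {"x": 0, "y": 0, "z": -0.3, "ax": 0, "ay": 0, "az": 0}
    - {"x": 0, "y": 0, "z": -0.6, "ax": 0, "ay": 0, "az": 0}
    - {"x": 0, "y": 0, "z": -1.0, "ax": 0, "ay": 0, "az": 0}
    - {"x": 0, "y": 0, "z": -1.0, "ax": 0, "ay": 0, "az": 0}
    - {"x": 0, "y": 0, "z": -1.0, "ax": 0, "ay": 0, "az": 0}

```text
time_s: 10.38
ee_pos: [0.6428, 0.2297, 0.2266]
orientation: [[0.151, 0.988, 0.006], [0.989, -0.151, 0.003], [0.004, 0.006, -1.0]]
contact_force: [-0.1, 0.2, -0.1]
grip_width: 0.0601
finger_force: 0.0
```

```bash
python3 - <<'E'
from h import *
t=grab('top');d=grab('side')
a=cv2.cvtColor(np.hstack([t['pixels'][60:260,180:340],d['pixels'][120:320,160:320]]),cv2.COLOR_RGB2BGR)
cv2.imwrite('pics/end.png',cv2.resize(a,(800,500),interpolation=cv2.INTER_CUBIC))
s=ctrl.state();print(s['time_s'],s['ee_pos'],s['contact_force'],s['grip_width'])
E
```

```text
10.4833 [0.64082027 0.2281313  0.22273236] [-0.44239711 -1.39683976 -0.77972651] 0.06009676356462511
```

View pics/end.png

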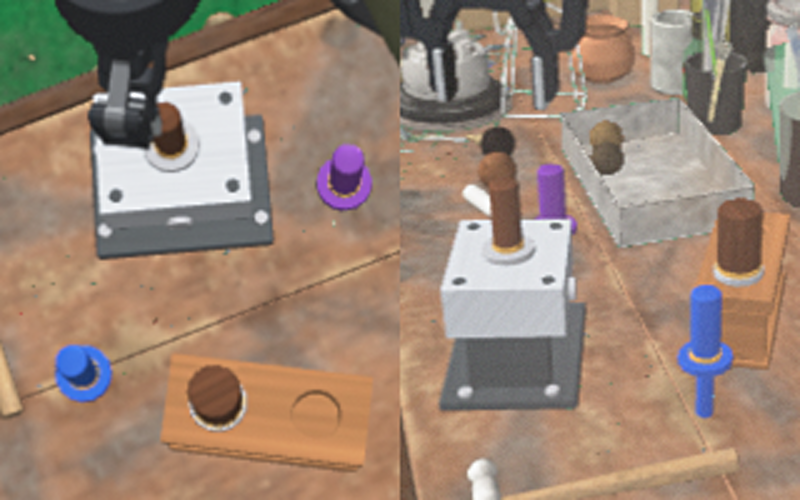

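The final view shows the slim drift in the bore with its collar on the block (side px ≈(203,218)). The thick drift is still in the rack, whose other hole is empty, and the gripper is clear. I'll check that the drift stands upright before handing in.

```bash
python3 - <<'E'
from h import *
d=grab('side');g=d['pixels'].astype(int)
a=cv2.cvtColor(d['pixels'][175:235,170:240],cv2.COLOR_RGB2BGR)
cv2.imwrite('pics/z.png',cv2.resize(a,(700,600),interpolation=cv2.INTER_CUBIC))
for z in(.101,.127,.153):
    q=proj(d,[.641,.2275,z]);print(z,q.round(1),((q-[170,175])*10).round(0))
E
```

```text
0.101 [203.1 217. ] [331. 420.]
0.127 [202.1 204.6] [321. 296.]
0.153 [201.  191.7] [310. 167.]
```

View pics/z.png

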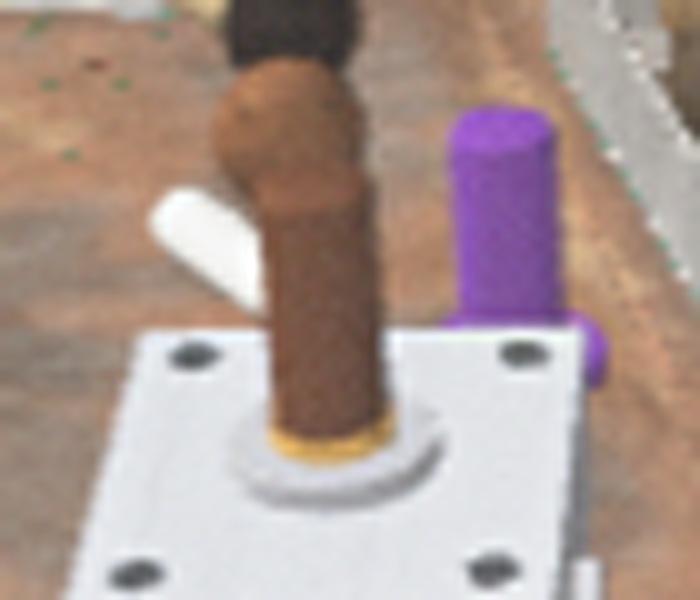

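The grip axis matches the projection of an upright drift: it leans 4.1° in the image, against 4.7° predicted. The collar is flat on the block, and the tip is 48 mm down a 40 mm block, so the plug is out. Handing in.

```bash
python3 -c "
from workcell import ctrl
print(ctrl.job_done())"
```

```text
the job is handed in; nothing more can be done
None
```

The job is handed in after about 10.5 s of robot time: the slim drift stands in the bore with its collar on the block, and the thick drift is untouched in its rack. I couldn't see the plug in the cup, but it gave way under the push and the tip went 48 mm down the 40 mm block.

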